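Change the charging manifold over from vacuum to charge

ROBOT

A 6-joint arm with a two-finger parallel gripper is mounted at the origin on the work surface. World frame = base frame: x ahead of the robot, y to its left, z up, the work surface at z = 0. Lengths are in m, angles in rad, forces in N, time in s.
With the tool pointing down it reaches from about 0.425 to 0.95 m from the base axis. Payload 3.5 kg.
Tool frame: the origin (TCP) lies between the finger pads; the fingertips stand 19 mm ahead of it and the grasp point (between the pads) is the TCP; z points along the fingers, y is the line along which they close (so a half turn about z gives the same grasp; the last joint's range is limited). The gripper opens to 85 mm and grips with 20 to 120 N. Pads are 22 mm wide; open, the fingers measure 114 mm over their backs; the gripper's body (76 mm by 85 mm) begins 54 mm behind the grasp point. The pads swing forward as they close: fully open they stand 13 mm farther back than shut.
Start: joints at [1.145, 0.286, 1.577, -0, 1.279, -0.15], TCP at [0.184, 0.649, 0.25] pointing down, gripper open.
Joint ranges: [-2.77, 2.77], [-0.9, 2.22], [0.21, 2.48], [-1.53, 4.67], [0.24, 2.81], [-2.84, 2.84]. Speed limits (rad/s): [2.79, 2.79, 3.14, 3.14, 3.14, 3.14].

INTERFACE

Orientations are given as a unit quaternion [x, y, z, w].
In Python, from plant import monitor, eyes, ctrl gives the robot as it stands.
- The arm moves only by the shell command python3 -m handwheel 'ROWS' [FORCE]. ROWS is JSON, a list of rows, each a list of 7 numbers: the shift along the tool's x, y, z in units of 40 cm (1.0 is 40 cm), then the turn, a rotation vector about the tool's x, y, z in units of pi rad (1.0 is pi rad), then the opening, from -1 (shut) to 1 (fully open). A call has 1 to 12 rows; each row is the pose to reach, as a shift and turn from the pose commanded when the call began, along the tool's axes at that moment, turning the shorter way round; what a row does not reach only later rows make up. A row lasts 1/8 s, in which the tool goes at most 62.5 mm and 10.7 degrees, less where a joint would pass 70% of its speed; a pose out of reach is approached as far as the arm can. A call with a number of a shift or a turn outside -1 to 1 is refused whole. A call with a gripper value outside its range is refused whole. The fingers move at their own pace and stop on an object; FORCE is the grip in N (left out, the last holds). Time passes only in rows, so rows that repeat a pose let the fingers close. It gives the time, the measured TCP pose, the force, the opening and the grip force at its end, in the units of the state.
- monitor.get_state(): the state, without advancing time (a new reading comes with each control period).
- eyes.read_camera(name): name is "scene" or "top"; returns the picture (420x560x3 uint8, red, green, blue); there is no depth.
- eyes.camera_params(name): a dict with "K" (3x3 intrinsics, pixels), "k1" (the pictures are not rectified: a ray, as slopes to the right and down, at radius r is drawn at 1 + k1 r^2 times it, then the intrinsics apply), "R" (3x3) and "t" (3): a world point X has camera coordinates R X + t. Camera axes: x right, y down, z forward; pixel columns grow to the right and rows downward; lengths in m; the calibration is good to about 2 mm. A picture is of the moment at which its call begins. camera_params takes no time and is no camera call.
- ctrl.sign_off(): hands the job in; it is judged then, once.
The state is a dict: "time": time; "qpos": joint angles; "dq": joint speeds; "joint_efforts": joint torques, N m; "eef_pos": TCP position; "tcp_rot": TCP orientation; "contact_force": force on the tool from outside, world axes, zero at the start; "wrist_torque": the same for the moment, N m; "opening": opening from 0.0 (shut) to 1.0 (fully open); "finger_force": force on a finger pad.
Only numpy, scipy, OpenCV 4.12 (cv2) and the standard library are available. Lean on these libraries where they do the work, as an engineer would, in place of code of your own. Each camera call takes 0.05 s, during which the arm holds its last target. There are 200 camera calls.

TASK

The compressor has been evacuated and is ready for its refrigerant. With a fingertip, gently push the lever of the vacuum pump's valve clockwise until it stands fully across its pipe (shut), and only when it is shut push the lever of the refrigerant cylinder's valve round until it lies fully in line with its pipe (open). Do not grip the levers, leave the compressor's own valve open as it is, and do not move the loose things on the bench.

Things in the scene. Friction and masses are not known exactly. Their poses are not given: they have to be found in the camera images.
- manifold: brass header bar, 36 mm square and 460 mm long, axis 60 mm up, on two feet, a round gauge (68 mm, face up) at its +y end; fixed. Origin on the bench under its middle; y along it, x towards the three lines, which leave it 180 mm apart with the same ball valves, stems 90 mm from its axis. Which line is on which outlet varies
- pump_line: valve, copper tube and the vacuum pump, a 120 x 270 mm machine 215 mm tall: grey box with a sight glass in front, lying black ribbed motor behind, carrying handle on top; the tube arches into its top; the pump begins 220 mm from the stem, the tube rises (to 217 mm) at 190 mm. Fixed. Origin on the bench under the valve's stem; x along the pipe away from the header, z up
- cyl_line: valve, copper tube and the refrigerant cylinder, a grey upright steel bottle 110 mm across and 233 mm tall with a brass tap on top where the tube enters; it begins 235 mm from the stem, the tube rises (to 217 mm) at 180 mm. Fixed. Origin on the bench under the valve's stem; x along the pipe away from the header, z up
- comp_line: valve, copper tube and the compressor being charged, a black domed pot 150 mm across and 175 mm tall on a steel foot plate; the tube enters low in its side; it begins 210 mm from the stem. Fixed. Origin on the bench under the valve's stem; x along the pipe away from the header, z up
- pump_valve (a joint): angle (rad) of the vacuum pump valve's lever: 0 = in line with its pipe, pointing away from the header (open, hard stop), 1.571 = square across the pipe (shut, hard stop); grows clockwise seen from above; stiff (about 0.35 N m, some 5 N at 75 mm from the stem), stays where it is left; starts at 0 to 0.4
- pump_stem (a point): centre of the vacuum pump valve's upright stem, the lever's turning axis, at lever height (113 mm above the bench). The brass valve and tube under the lever lie below 80 mm, only the 18 mm thick stem higher
- pump_tip (a point): outer end of the vacuum pump valve's flat lever, on its centre line at mid-thickness, 100 mm from the stem. The black sleeve is 20 mm wide, 30 to 100 mm from the stem, 108 to 118 mm above the bench; the lever turns level
- cyl_valve (a joint): angle (rad) of the refrigerant cylinder valve's lever: 0 = in line with its pipe, pointing away from the header (open, hard stop), 1.571 = square across the pipe (shut, hard stop); grows clockwise seen from above; stiff (about 0.35 N m, some 5 N at 75 mm from the stem), stays where it is left; starts at 1.47 to 1.571
- cyl_stem (a point): centre of the refrigerant cylinder valve's upright stem, the lever's turning axis, at lever height (113 mm above the bench). The brass valve and tube under the lever lie below 80 mm, only the 18 mm thick stem higher
- cyl_tip (a point): outer end of the refrigerant cylinder valve's flat lever, on its centre line at mid-thickness, 100 mm from the stem. The black sleeve is 20 mm wide, 30 to 100 mm from the stem, 108 to 118 mm above the bench; the lever turns level
- comp_valve (a joint): angle (rad) of the compressor valve's lever: 0 = in line with its pipe, pointing away from the header (open, hard stop), 1.571 = square across the pipe (shut, hard stop); grows clockwise seen from above; stiff (about 0.35 N m, some 5 N at 75 mm from the stem), stays where it is left; starts at 0 to 0.05
- comp_stem (a point): centre of the compressor valve's upright stem, the lever's turning axis, at lever height (113 mm above the bench). The brass valve and tube under the lever lie below 80 mm, only the 18 mm thick stem higher
- comp_tip (a point): outer end of the compressor valve's flat lever, on its centre line at mid-thickness, 100 mm from the stem. The black sleeve is 20 mm wide, 30 to 100 mm from the stem, 108 to 118 mm above the bench; the lever turns level
- wrench: loose steel wrench, 170 mm long, lying on the bench between two lines; origin under its middle, x along it
- spray: loose small closed bottle, 48 mm across and 120 mm tall, standing beside the outermost line on the gauge's side; origin under its base
- capacitor: loose black start capacitor, an upright cylinder 42 mm across and 75 mm tall, standing between two lines beyond the lever tips; origin under its base
- nut: loose brass ring nut, 28 mm across and 22 mm tall, on the bench between two lines; origin under its base

How it is judged:
On the way, in this order (a step that is already met when the one before it is completed fails the run):
1. the vacuum pump's valve is fully shut: its lever stands across the pipe (within 8 degrees), the cylinder's valve still being shut (value of joint pump_valve above 1.43 rad and value of joint cyl_valve above 1.3 rad), for 0.2 s.
2. the refrigerant cylinder's valve is fully open: its lever lies in line with the pipe (within 8 degrees), the pump's valve still being shut (value of joint cyl_valve below 0.14 rad and value of joint pump_valve above 1.43 rad), for 0.2 s.
At the end, for the whole second after the job is handed in: The pump's lever stands across its pipe and the cylinder's lever lies along its pipe, each within 8 degrees and at rest; the compressor's lever is still along its pipe (within 10 degrees); the loose things stand within 20 mm of where they were (all of step 2 and value of joint comp_valve between -0.1 and 0.17 rad and distance of each of wrench, spray, capacitor, nut from where it was at the start of the episode below 0.02 m and value of joint each of pump_valve, cyl_valve above -0.1 rad and velocity of joint pump_valve between -0.05 and 0.05 rad/s and velocity of joint cyl_valve between -0.05 and 0.05 rad/s and velocity of joint comp_valve between -0.05 and 0.05 rad/s); the robot touches nothing.
It fails at once if the cylinder's valve is opened (lever more than 15 degrees off shut) while the pump's valve is not shut: refrigerant would go into the pump (value of joint cyl_valve below 1.3 rad and not (value of joint pump_valve above 1.43 rad)).
It fails at once if the compressor's valve is turned (lever more than 10 degrees off its pipe) (not (value of joint comp_valve below 0.17 rad)).
It fails at once if a loose thing is moved by more than 20 mm or lifted (distance of any of wrench, spray, capacitor, nut from where it was at the start of the episode above 0.02 m).
It fails at once if a valve is gripped or shoved hard (over 40 N) (contact force between the fingers and pump_line above 40 N or contact force between the fingers and cyl_line above 40 N or contact force between the fingers and comp_line above 40 N).
It also fails if it takes over 51 s, if anything falls off the work surface, if the arm or the gripper's body presses on something with over 40 N, if the wrist force passes 120 N, or if a joint passes its speed limit or range.

## Working session

There is one attempt and no reset: what is moved stays moved. The work goes in short steps, Python scripts to look and compute and a shell command to move; the robot and the scene stay as the last step left them, time stands still between calls to the robot, and variables do not carry over. Pictures are saved under pics/ and viewed, at most 10 in all, crops included, and the job is handed in when it is done.

```bash
mkdir -p pics; ls
python3 - <<'E'
from plant import monitor, eyes, ctrl
import cv2
for n in("scene","top"):
    im=eyes.read_camera(n); cv2.imwrite(f"pics/{n}0.png",im[:,:,::-1]); print(eyes.camera_params(n))
print(monitor.get_state())
E
```

```text
pics
{'K': array([[404.74860644,   0.        , 278.62207258],
       [  0.        , 404.74860644, 209.42083943],
       [  0.        ,   0.        ,   1.        ]]), 'k1': -0.046508782869440726, 'R': array([[-0.79572573,  0.60548976,  0.01423779],
       [ 0.47694241,  0.64093327, -0.60144033],
       [-0.37329144, -0.47179094, -0.79879084]]), 't': array([ 0.4037889 , -0.2549746 ,  1.02623397])}
{'K': array([[538.56599439,   0.        , 278.35020299],
       [  0.        , 538.56599439, 203.71297848],
       [  0.        ,   0.        ,   1.        ]]), 'k1': -0.03415856292539423, 'R': array([[ 1.55291184e-02, -9.99879158e-01, -7.17787165e-04],
       [-9.96705532e-01, -1.54226677e-02, -7.96255170e-02],
       [ 7.96048248e-02,  1.95193652e-03, -9.96824589e-01]]), 't': array([0.07182865, 0.54834071, 1.01879511])}
{'time': 0.1, 'qpos': array([ 1.14497458e+00,  2.87111867e-01,  1.57806419e+00,  1.80671629e-05,
        1.27862700e+00, -1.50011924e-01]), 'dq': array([-0.00150036, -0.00082873, -0.00278972, -0.00090084,  0.00119028,
       -0.00016237]), 'joint_efforts': array([ 4.87165216e-04, -4.07297802e+01, -2.93696648e+01, -1.28392121e-04,
        3.48941139e-03,  1.74082965e-05]), 'eef_pos': array([0.18355649, 0.64896815, 0.24904408]), 'tcp_rot': array([ 1.37470723e-01,  9.90505214e-01, -1.05725179e-03, -3.22119502e-04]), 'contact_force': array([0.16175417, 0.58927795, 0.07963882]), 'wrist_torque': array([0.04045586, 0.01664802, 0.03951069]), 'finger_force': 0.0, 'opening': 0.9977117902459762}
```

View pics/top0.png

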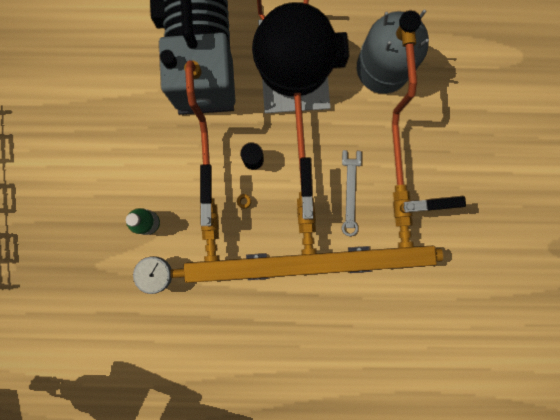

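View pics/scene0.png

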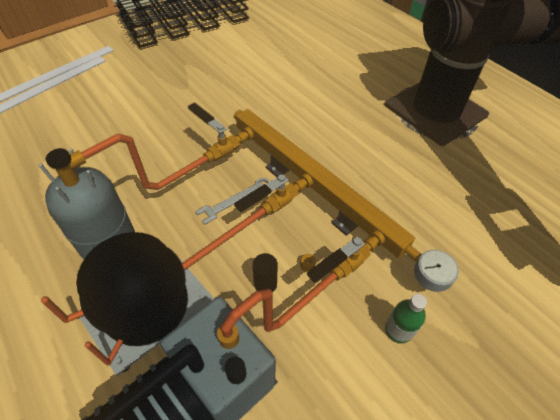

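The top view shows the pump line on the left (sleeve about (206,185), near open), the compressor in the middle (sleeve about (306,175)), and the cylinder on the right (sleeve about (447,203), across its pipe). The scene view agrees.

```bash
cat > h.py <<'E'
import numpy as np,cv2
from plant import monitor,eyes
def ray(cam,px,z):
    p=eyes.camera_params(cam);K=p['K'];m=(np.array(px,float)-K[:2,2])/K[0,0];u=m.copy()
    for _ in range(10): u=m/(1+p['k1']*(u@u))
    R,t=p['R'],p['t'];C=-R.T@t;d=R.T@np.array([*u,1]);return (C+d*(z-C[2])/d[2])
ROI={'pump':(185,150,290,250),'comp':(292,145,390,240),'cyl':(390,100,480,225)}
def levers(tag,im=None,roi=ROI):
    im=eyes.read_camera('top') if im is None else im
    cv2.imwrite(f'pics/{tag}.png',im[:,:,::-1])
    for n,(a,b,c,d) in roi.items():
        m=(im[b:d,a:c].max(2)<48).astype(np.uint8)
        k,l,s,ce=cv2.connectedComponentsWithStats(m)
        for i in range(1,k):
            if s[i,4]<100: continue
            ys,xs=np.where(l==i);P=np.array([ray('top',(x+a,y+b),.117)[:2] for x,y in zip(xs,ys)],np.float32)
            (cx,cy),(w,h),_=r=cv2.minAreaRect(P);B=cv2.boxPoints(r)
            e=max(B[1]-B[0],B[2]-B[1],key=np.linalg.norm);e=e/np.linalg.norm(e)
            if n!='x' and (e[0]-e[1])<0: e=-e
            c0=np.array([cx,cy]);print(n,s[i,4],'c',c0.round(4),'size',np.round(sorted((w,h)),3),'dirdeg',np.degrees(np.arctan2(e[1],e[0])).round(1),'stem',(c0-.065*e).round(4),'tip',(c0+.035*e).round(4))
E
python3 - <<'E'
import cv2;from h import *
levers('a',cv2.imread('pics/top0.png')[:,:,::-1])
for n,px,z in(('spray',(132,220),.12),('cap',(252,155),.075),('headL',(186,272),.078),('headR',(436,256),.078)):print(n,ray('top',px,z).round(3))
E
```

```text
pump 363 c [0.6181 0.128 ] size [0.032 0.039] dirdeg -89.1 stem [0.6172 0.193 ] tip [0.6187 0.093 ]
pump 383 c [0.5734 0.2082] size [0.018 0.066] dirdeg 1.6 stem [0.5084 0.2064] tip [0.6084 0.2091]
comp 383 c [0.5885 0.0322] size [0.018 0.066] dirdeg 0.7 stem [0.5235 0.0314] tip [0.6235 0.0326]
cyl 405 c [ 0.5453 -0.2147] size [0.019 0.068] dirdeg -83.5 stem [ 0.5379 -0.1502] tip [ 0.5493 -0.2495]
spray [0.507 0.336 0.12 ]
cap [0.632 0.13  0.075]
headL [0.416 0.246 0.078]
headR [ 0.452 -0.208  0.078]
```

```bash
python3 -m handwheel '[[-0.6,-0.34,0,0,0,-0.114,-1],[-0.6,-0.34,0,0,0,-0.114,-1],[-0.6,-0.34,0,0,0,-0.114,-1],[-0.6,-0.34,0,0,0,-0.114,-1],[-0.6,-0.34,0,0,0,-0.114,-1],[-0.6,-0.34,0,0,0,-0.114,-1],[-0.6,-0.34,0,0,0,-0.114,-1]]' 20
cat >> h.py <<'E'
from scipy.spatial.transform import Rotation as Ro
def rel(pts):
    s=monitor.get_state();R=Ro.from_quat(s['tcp_rot']).as_matrix()
    print('pos',s['eef_pos'].round(4),'F',s['contact_force'].round(1),'ydir',np.degrees(np.arctan2(R[1,1],R[0,1])).round(2),'t',s['time'])
    for p in pts: print(((R.T@(np.array(p)-s['eef_pos']))/.4).round(3).tolist())
def fp(stem,deg,r,off):
    a=np.radians(deg);return [stem[0]+r*np.cos(a)-off*np.sin(a),stem[1]+r*np.sin(a)+off*np.cos(a),.12]
E
python3 -c "
from h import *
p=fp((.508,.207),1.6,.072,.042);rel([[p[0],p[1],.25],p])"
```

```text
time: 0.98
eef_pos: [0.3771, 0.4536, 0.25]
tcp_rot: [-0.041, 0.999, -0.0, -0.0]
contact_force: [-0.6, -0.5, -0.6]
opening: -0.003
finger_force: 0.0
pos [0.3771 0.4536 0.25  ] F [-0.6 -0.5 -0.6] ydir 94.73 t 0.975
[-0.461, -0.546, -0.0]
[-0.461, -0.546, 0.325]
```

```bash
python3 -m handwheel '[[-0.461,-0.546,0,0,0,0,-1],[-0.461,-0.546,0,0,0,0,-1],[-0.461,-0.546,0,0,0,0,-1],[-0.461,-0.546,0,0,0,0,-1],[-0.461,-0.546,0,0,0,0,-1],[-0.461,-0.546,0.325,0,0,0,-1],[-0.461,-0.546,0.325,0,0,0,-1],[-0.461,-0.546,0.325,0,0,0,-1],[-0.461,-0.546,0.325,0,0,0,-1]]'
python3 -c "
from h import *
rel([fp((.508,.207),d,.072,.026) for d in (1.6,-5,-12,-19,-26,-33,-40,-47,-54,-61,-68,-75,-80)])
cv2.imwrite('pics/b.png',cv2.resize(eyes.read_camera('scene')[150:350,220:460,::-1],None,fx=3,fy=3))"
```

```text
time: 2.1
eef_pos: [0.5799, 0.2521, 0.1218]
tcp_rot: [-0.042, 0.999, 0.0, 0.001]
contact_force: [0.6, -0.4, 1.1]
opening: 0.001
finger_force: 0.0
pos [0.5799 0.2521 0.1218] F [ 0.6 -0.4  1.1] ydir 94.81 t 2.1
[0.005, -0.043, 0.004]
[0.0, -0.064, 0.004]
[-0.002, -0.087, 0.004]
[-0.002, -0.111, 0.004]
[0.001, -0.134, 0.004]
[0.007, -0.156, 0.004]
[0.015, -0.178, 0.004]
[0.026, -0.199, 0.004]
[0.04, -0.218, 0.004]
[0.056, -0.235, 0.004]
[0.073, -0.25, 0.004]
[0.093, -0.263, 0.004]
[0.108, -0.271, 0.004]
```

View pics/b.png

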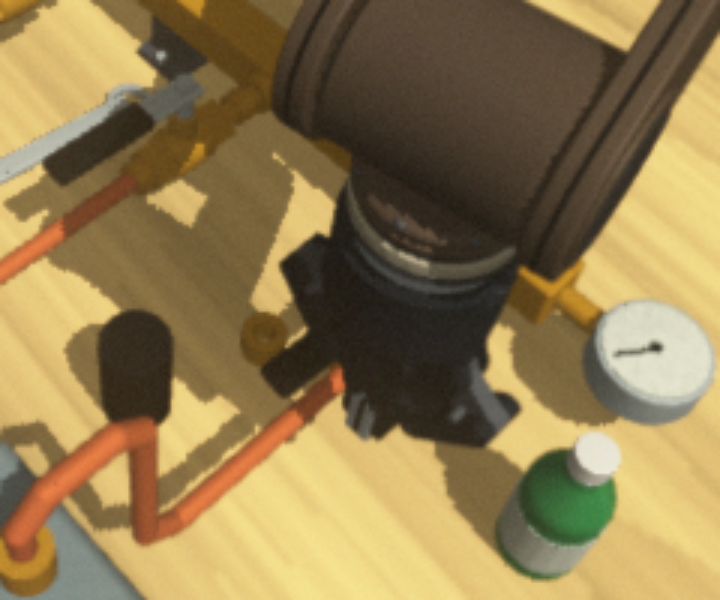

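The crop shows the closed fingers (about (370,430)) down on the gauge side of the pump lever (tip about (285,380)), clear of the spray and the tube. I'll start pushing.

```bash
python3 -m handwheel '[[0.003,-0.02,0.004,0,0,0,-1],[0.005,-0.043,0.004,0,0,0,-1],[0.002,-0.053,0.004,0,0,0,-1],[0,-0.064,0.004,0,0,0,-1],[-0.001,-0.076,0.004,0,0,0,-1],[-0.002,-0.087,0.004,0,0,0,-1]]'
python3 -c "
from h import *
levers('c')
rel([fp((.508,.207),d,.072,.026) for d in (-12,-19,-26,-33,-40,-47,-54,-61,-68,-75,-80,-85)])"
```

```text
time: 2.9
eef_pos: [0.5828, 0.2174, 0.1198]
tcp_rot: [-0.04, 0.999, 0.002, -0.0]
contact_force: [-2.2, 6.2, 1.5]
opening: 0.001
finger_force: 2.6
pump 1439 c [0.5465 0.205 ] size [0.077 0.175] dirdeg -3.0 stem [0.4816 0.2084] tip [0.5814 0.2032]
pump 347 c [0.6181 0.1288] size [0.032 0.037] dirdeg -89.1 stem [0.6171 0.1938] tip [0.6187 0.0938]
pump 164 c [0.5795 0.2283] size [0.016 0.036] dirdeg -83.4 stem [0.572  0.2929] tip [0.5836 0.1935]
comp 396 c [0.5876 0.0321] size [0.018 0.068] dirdeg 0.7 stem [0.5226 0.0314] tip [0.6226 0.0326]
cyl 375 c [ 0.5454 -0.2147] size [0.018 0.067] dirdeg -83.4 stem [ 0.5379 -0.1501] tip [ 0.5494 -0.2495]
pos [0.5829 0.2169 0.1196] F [-1.9  5.3  1.7] ydir 94.63 t 2.95
[-0.002, 0.001, -0.001]
[-0.002, -0.022, -0.001]
[0.001, -0.045, -0.001]
[0.006, -0.068, -0.001]
[0.015, -0.09, -0.001]
[0.026, -0.11, -0.001]
[0.039, -0.129, -0.001]
[0.055, -0.147, -0.001]
[0.073, -0.162, -0.001]
[0.092, -0.175, -0.001]
[0.107, -0.183, -0.001]
[0.122, -0.189, -0.002]
```

```bash
python3 -m handwheel '[[-0.002,-0.011,0,0,0,0,-1],[-0.002,-0.022,0,0,0,0,-1],[0,-0.034,0,0,0,0,-1],[0.001,-0.045,0,0,0,0,-1],[0.003,-0.057,0,0,0,0,-1],[0.006,-0.068,0,0,0,0,-1],[0.010,-0.079,0,0,0,0,-1],[0.015,-0.09,0,0,0,0,-1],[0.02,-0.1,0,0,0,0,-1],[0.026,-0.11,0,0,0,0,-1],[0.032,-0.12,0,0,0,0,-1],[0.039,-0.129,0,0,0,0,-1]]'
python3 -c "
from h import *
rel([fp((.508,.207),d,.072,o) for d,o in ((-54,.026),(-61,.026),(-68,.026),(-73,.025),(-78,.024),(-82,.023),(-85,.022),(-85,.020),(-85,.018))])"
```

```text
time: 4.45
eef_pos: [0.5724, 0.1644, 0.1195]
tcp_rot: [-0.041, 0.999, 0.002, 0.001]
contact_force: [0.8, 5.6, -1.0]
opening: -0.003
finger_force: 2.2
pos [0.5724 0.1644 0.1195] F [ 0.8  5.6 -1. ] ydir 94.65 t 4.45
[0.003, -0.001, -0.001]
[0.018, -0.018, -0.001]
[0.036, -0.033, -0.002]
[0.052, -0.043, -0.002]
[0.069, -0.052, -0.002]
[0.084, -0.057, -0.002]
[0.096, -0.06, -0.002]
[0.101, -0.06, -0.002]
[0.106, -0.06, -0.002]
```

```bash
python3 -m handwheel '[[0.010,-0.009,0,0,0,0,-1],[0.018,-0.018,0,0,0,0,-1],[0.027,-0.026,0,0,0,0,-1],[0.036,-0.033,0,0,0,0,-1],[0.044,-0.038,0,0,0,0,-1],[0.052,-0.043,0,0,0,0,-1]]'
python3 -c "
from h import *
rel([fp((.508,.207),d,.072,o) for d,o in ((-73,.025),(-78,.024),(-82,.023),(-85,.022),(-85,.020),(-85,.018))])
cv2.imwrite('pics/d.png',cv2.resize(eyes.read_camera('scene')[150:350,220:460,::-1],None,fx=3,fy=3))"
```

```text
time: 5.2
eef_pos: [0.5539, 0.1453, 0.1197]
tcp_rot: [-0.041, 0.999, 0.001, 0.003]
contact_force: [2.5, 4.2, -1.4]
opening: 0.002
finger_force: 2.3
pos [0.5539 0.1453 0.1197] F [ 2.5  4.2 -1.4] ydir 94.64 t 5.2
[0.002, 0.001, -0.001]
[0.019, -0.008, -0.001]
[0.034, -0.013, -0.001]
[0.046, -0.017, -0.001]
[0.051, -0.017, -0.001]
[0.056, -0.017, -0.001]
```

View pics/d.png

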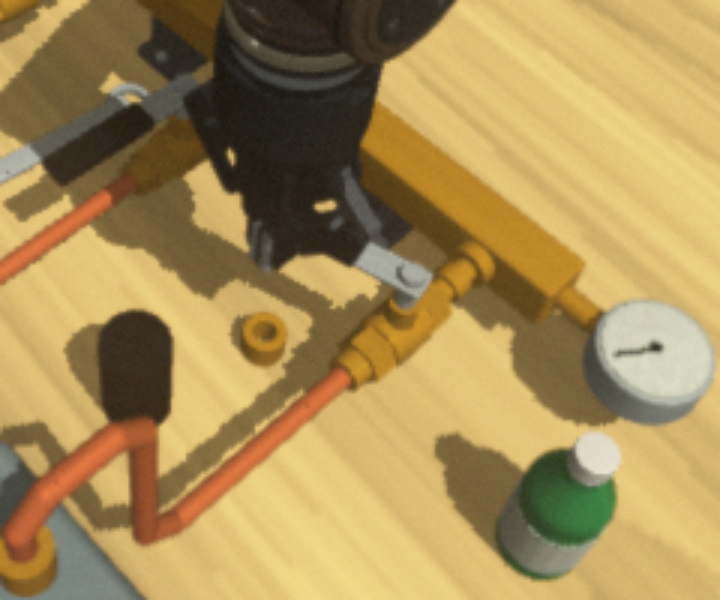

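The pump lever (grey arm from (410,280) to (365,255)) is nearly across. The nut, capacitor and spray have not moved. I'll finish towards the stop in small steps.

```bash
python3 -m handwheel '[[0.01,-0.004,0,0,0,0,-1],[0.019,-0.008,0,0,0,0,-1],[0.027,-0.011,0,0,0,0,-1],[0.034,-0.013,0,0,0,0,-1],[0.04,-0.015,0,0,0,0,-1],[0.046,-0.017,0,0,0,0,-1],[0.046,-0.017,0,0,0,0,-1]]'
python3 -m handwheel '[[0.005,0,0,0,0,0,-1],[0.008,0,0,0,0,0,-1],[0.008,0,0,0,0,0,-1]]'
```

```text
time: 6.12
eef_pos: [0.5362, 0.1364, 0.1198]
tcp_rot: [-0.041, 0.999, 0.001, 0.002]
contact_force: [3.9, 3.8, -0.4]
opening: -0.0
finger_force: 2.0
time: 6.5
eef_pos: [0.5357, 0.1364, 0.1201]
tcp_rot: [-0.04, 0.999, 0.001, 0.007]
contact_force: [12.3, 4.4, -7.4]
opening: -0.001
finger_force: 6.1
```

```bash
python3 -m handwheel '[[-0.05,0,0,0,0,0,-1],[-0.05,0,-0.15,0,0,0,-1],[-0.05,0,-0.15,0,0,0,-1],[-0.05,-0.4,-0.15,0,0,0,-1],[-0.05,-0.4,-0.15,0,0,0,-1],[-0.05,-0.4,-0.15,0,0,0,-1],[-0.05,-0.4,-0.15,0,0,0,-1]]'
python3 -c "
from h import *
levers('e')
S=(.538,-.15)
p=fp(S,-83.5,.072,-.042);rel([[p[0],p[1],.18],p])
import subprocess
im=cv2.imread('pics/e.png');cv2.imwrite('pics/e2.png',cv2.resize(im[100:300,120:480],None,fx=2.2,fy=2.2))"
```

```text
time: 7.38
eef_pos: [0.564, -0.0244, 0.1783]
tcp_rot: [-0.039, 0.999, -0.0, -0.001]
contact_force: [-0.5, 0.6, -0.1]
opening: 0.003
finger_force: 0.0
pump 350 c [0.6181 0.1288] size [0.032 0.037] dirdeg -89.1 stem [0.6171 0.1938] tip [0.6187 0.0938]
pump 396 c [0.5137 0.1433] size [0.019 0.067] dirdeg -85.3 stem [0.5084 0.2081] tip [0.5166 0.1084]
comp 177 c [0.5619 0.0066] size [0.004 0.171] dirdeg -11.9 stem [0.4983 0.02  ] tip [ 0.5961 -0.0006]
comp 845 c [ 0.5666 -0.049 ] size [0.073 0.151] dirdeg 43.7 stem [ 0.5196 -0.0938] tip [ 0.5919 -0.0248]
comp 375 c [0.5868 0.0286] size [0.025 0.069] dirdeg 0.9 stem [0.5218 0.0276] tip [0.6218 0.0292]
comp 555 c [ 0.5102 -0.0514] size [0.06  0.126] dirdeg -90.2 stem [0.5105 0.0136] tip [ 0.5101 -0.0864]Traceback (most recent call last):
  File "<string>", line 3, in <module>
    levers('e')
    ~~~~~~^^^^^
  File "h.py", line 16, in levers
    ys,xs=np.where(l==i);P=np.array([ray('top',(x+a,y+b),.117)[:2] for x,y in zip(xs,ys)],np.float32)
                                     ~~~^^^^^^^^^^^^^^^^^^^^^^
  File "h.py", line 4, in ray
    p=eyes.camera_params(cam);K=p['K'];m=(np.array(px,float)-K[:2,2])/K[0,0];u=m.copy()
ValueError: time passes only in moves, steps and waits
```

The pump lever now measures -85.3°, square to its pipe. Next is the cylinder.

```bash
python3 -c "
from h import *
p=fp((.538,-.15),-83.5,.072,-.042);rel([[p[0],p[1],.18],p])"
```

```text
pos [ 0.5639 -0.0229  0.1782] F [ 1.2 -1.  -0.6] ydir 94.58 t 7.425
[0.189, -0.495, -0.004]
[0.189, -0.495, 0.146]
```

```bash
python3 -m handwheel '[[0.189,-0.495,-0.01,0,0,0,-1],[0.189,-0.495,-0.01,0,0,0,-1],[0.189,-0.495,-0.01,0,0,0,-1],[0.189,-0.495,-0.01,0,0,0,-1],[0.189,-0.495,-0.01,0,0,0,-1],[0.189,-0.495,0.146,0,0,0,-1],[0.189,-0.495,0.146,0,0,0,-1],[0.189,-0.495,0.146,0,0,0,-1]]'
python3 -c "
from h import *
rel([fp((.538,-.15),d,.072,-o) for d,o in ((-83.5,.026),(-76,.026),(-69,.026),(-62,.026),(-55,.026),(-48,.026),(-41,.026))])
cv2.imwrite('pics/f.png',cv2.resize(eyes.read_camera('scene')[60:260,130:370,::-1],None,fx=3,fy=3))"
```

```text
time: 8.43
eef_pos: [0.5063, -0.2243, 0.1214]
tcp_rot: [-0.042, 0.999, -0.0, 0.0]
contact_force: [0.6, 1.2, 0.5]
opening: -0.001
finger_force: 0.0
pos [ 0.5063 -0.2243  0.1214] F [0.6 1.2 0.5] ydir 94.83 t 8.425
[-0.035, -0.003, 0.003]
[-0.059, -0.01, 0.004]
[-0.082, -0.013, 0.004]
[-0.106, -0.013, 0.004]
[-0.129, -0.01, 0.004]
[-0.152, -0.004, 0.004]
[-0.173, 0.004, 0.004]
```

View pics/f.png

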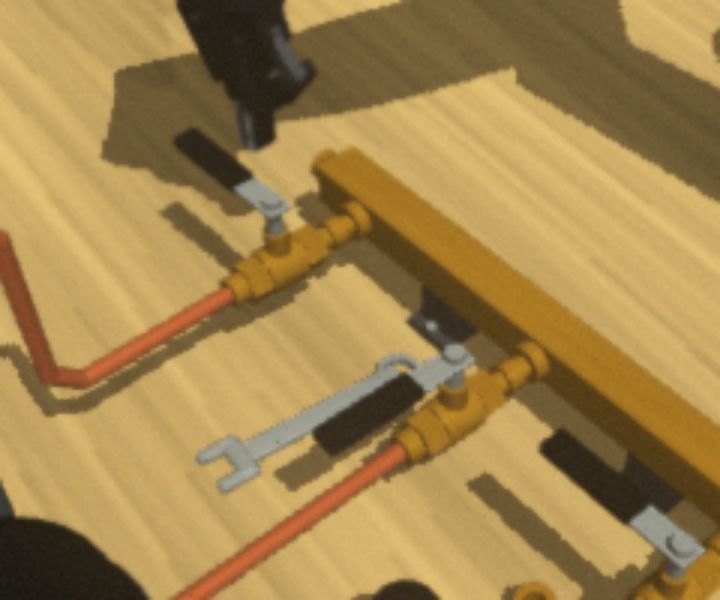

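The pump lever (about (620,490)) stands across its pipe and the compressor lever is in line. The finger (about (255,140)) is on the header side of the cylinder lever. I'll push it now.

```bash
python3 -m handwheel '[[-0.018,-0.002,0.004,0,0,0,-1],[-0.035,-0.003,0.004,0,0,0,-1],[-0.047,-0.006,0.004,0,0,0,-1],[-0.059,-0.01,0.004,0,0,0,-1],[-0.071,-0.012,0.004,0,0,0,-1],[-0.082,-0.013,0.004,0,0,0,-1],[-0.094,-0.013,0.004,0,0,0,-1],[-0.106,-0.013,0.004,0,0,0,-1],[-0.118,-0.012,0.004,0,0,0,-1],[-0.129,-0.01,0.004,0,0,0,-1],[-0.141,-0.007,0.004,0,0,0,-1],[-0.152,-0.004,0.004,0,0,0,-1]]'
python3 -c "
from h import *
rel([fp((.538,-.15),d,.072,-o) for d,o in ((-48,.026),(-41,.026),(-34,.026),(-27,.026),(-20,.026),(-13,.025),(-8,.025),(-3,.025),(1,.025),(4.7,.025),(4.7,.023))])"
```

```text
time: 9.98
eef_pos: [0.564, -0.2216, 0.1175]
tcp_rot: [-0.042, 0.999, 0.001, -0.004]
contact_force: [-7.7, -0.1, 1.3]
opening: -0.001
finger_force: 2.8
pos [ 0.564  -0.2216  0.1175] F [-7.7 -0.1  1.3] ydir 94.76 t 9.975
[-0.007, 0.001, -0.006]
[-0.029, 0.009, -0.007]
[-0.05, 0.02, -0.007]
[-0.069, 0.034, -0.007]
[-0.086, 0.049, -0.007]
[-0.102, 0.069, -0.007]
[-0.112, 0.083, -0.007]
[-0.12, 0.097, -0.007]
[-0.125, 0.11, -0.007]
[-0.13, 0.121, -0.007]
[-0.13, 0.126, -0.007]
```

```bash
python3 -m handwheel '[[-0.011,0.004,0,0,0,0,-1],[-0.022,0.008,0,0,0,0,-1],[-0.033,0.013,0,0,0,0,-1],[-0.043,0.019,0,0,0,0,-1],[-0.053,0.026,0,0,0,0,-1],[-0.062,0.033,0,0,0,0,-1],[-0.071,0.04,0,0,0,0,-1],[-0.079,0.048,0,0,0,0,-1],[-0.087,0.058,0,0,0,0,-1],[-0.095,0.068,0,0,0,0,-1],[-0.1,0.075,0,0,0,0,-1],[-0.105,0.082,0,0,0,0,-1]]'
python3 -c "
from h import *
rel([fp((.538,-.15),d,.072,-o) for d,o in ((-8,.025),(-3,.025),(1,.025),(4.7,.025),(4.7,.023))])"
```

```text
time: 11.48
eef_pos: [0.6041, -0.1871, 0.1179]
tcp_rot: [-0.041, 0.999, -0.001, -0.002]
contact_force: [-4.0, -3.8, 0.1]
opening: 0.002
finger_force: 2.4
pos [ 0.6041 -0.1871  0.1179] F [-4.  -3.8  0.1] ydir 94.76 t 11.475
[-0.005, 0.005, -0.005]
[-0.013, 0.02, -0.005]
[-0.019, 0.032, -0.005]
[-0.023, 0.043, -0.005]
[-0.023, 0.048, -0.005]
```

```bash
python3 -m handwheel '[[-0.004,0.007,0,0,0,0,-1],[-0.008,0.015,0,0,0,0,-1],[-0.011,0.021,0,0,0,0,-1],[-0.014,0.027,0,0,0,0,-1],[-0.017,0.033,0,0,0,0,-1],[-0.019,0.038,0,0,0,0,-1],[-0.019,0.038,0,0,0,0,-1]]'
python3 -m handwheel '[[0,0.005,0,0,0,0,-1],[0,0.008,0,0,0,0,-1],[0,0.008,0,0,0,0,-1]]'
```

```text
time: 12.35
eef_pos: [0.611, -0.1715, 0.1183]
tcp_rot: [-0.041, 0.999, -0.001, -0.001]
contact_force: [-3.4, -4.5, 0.7]
opening: 0.0
finger_force: 2.0
time: 12.72
eef_pos: [0.6112, -0.1686, 0.1183]
tcp_rot: [-0.041, 0.999, -0.002, -0.001]
contact_force: [-2.0, -5.6, -1.6]
opening: 0.001
finger_force: 2.5
```

Not at the stop yet, so I'll push on in small steps.

```bash
python3 -m handwheel '[[0,0.005,0,0,0,0,-1],[0,0.01,0,0,0,0,-1],[0,0.01,0,0,0,0,-1]]';python3 -m handwheel '[[0,0.004,0,0,0,0,-1],[0,0.008,0,0,0,0,-1],[0,0.008,0,0,0,0,-1]]'
```

```text
time: 13.1
eef_pos: [0.6111, -0.1682, 0.1185]
tcp_rot: [-0.042, 0.999, -0.005, 0.0]
contact_force: [-1.8, -14.9, -3.3]
opening: 0.0
finger_force: 7.2
time: 13.48
eef_pos: [0.6111, -0.1679, 0.1186]
tcp_rot: [-0.042, 0.999, -0.008, 0.001]
contact_force: [-2.1, -23.6, -6.2]
opening: 0.001
finger_force: 10.9
```

The force rose to 24 N with no movement, so the lever is on its stop. I'll back off, lift away and check.

```bash
python3 -m handwheel '[[0,-0.05,0,0,0,0,-1],[0,-0.08,0,0,0,0,-1],[0,-0.08,-0.2,0,0,0,-1],[0,-0.08,-0.2,0,0,0,-1],[0.2,-0.4,-0.3,0,0,0,-1],[0.2,-0.4,-0.3,0,0,0,-1],[0.2,-0.4,-0.3,0,0,0,-1],[0.2,-0.4,-0.3,0,0,0,-1]]'
python3 -c "
from h import *
im=eyes.read_camera('top')
cv2.imwrite('pics/g.png',im[:,:,::-1])
R={'pump':(185,185,280,235),'comp':(292,155,320,225),'cyl':(388,140,420,225)}
levers('g1',im,R)"
```

```text
time: 14.48
eef_pos: [0.5439, -0.3274, 0.2395]
tcp_rot: [-0.04, 0.999, -0.0, 0.001]
contact_force: [0.8, 0.2, -0.1]
opening: -0.001
finger_force: 0.0
pump 433 c [0.5134 0.1428] size [0.02  0.068] dirdeg -86.8 stem [0.5098 0.2077] tip [0.5153 0.1078]
comp 381 c [0.5885 0.0322] size [0.018 0.066] dirdeg 0.7 stem [0.5235 0.0314] tip [0.6235 0.0326]
cyl 401 c [ 0.6033 -0.1443] size [0.019 0.068] dirdeg 4.8 stem [ 0.5385 -0.1497] tip [ 0.6381 -0.1414]
```

View pics/g.png

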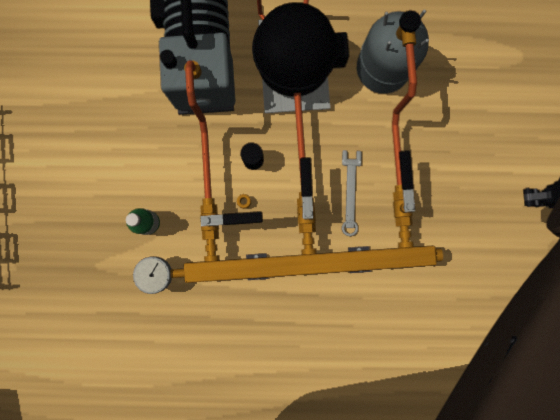

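The pump lever is across its pipe (about (240,218)) and the cylinder lever is in line (about (406,175)). The compressor lever (about (306,180)) and the loose things are where they were, and the arm is clear.

```bash
python3 -c "
from plant import ctrl
print(ctrl.sign_off())"
```

```text
the job is handed in; nothing more can be done
None
```

I shut the pump valve, then opened the cylinder valve, each pushed to its stop at no more than about 24 N. The last top view shows the compressor valve and the loose things where they were. The job is handed in at about 14.5 s of the 51 s allowed, and no verdict came back.

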